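# Uncover the cheese board and weigh the yellow cheese

### The arm

A 6-joint arm with a two-finger parallel gripper is mounted at the origin on the work surface. World frame = base frame: x ahead of the robot, y to its left, z up, the work surface at z = 0. Lengths are in m, angles in degrees, forces in N, time in s.
With the tool pointing down it reaches from about 0.35 to 0.875 m from the base axis. Payload 4.2 kg.
Tool frame: the origin (TCP) lies at the very end of the fingers, on their centre line; the grasp point (between the pads) lies 19 mm behind it; z points along the fingers, y is the line along which they close (so a half turn about z gives the same grasp; the last joint's range is limited). The gripper opens to 87 mm and grips with 3 to 60 N. Pads are 19 mm wide; open, the fingers measure 117 mm over their backs; the gripper's body (75 mm by 190 mm) begins 51 mm behind the grasp point.
Start: joints at [-57.261, 22.042, 0.453, 0, -68.411, -14.817], TCP at [0.192, -0.595, 0.223] pointing down, gripper open.
Joint ranges: [-179.83, 179.83], [-69.29, 118.12], [-61.27, 80.66], [-181.25, 117.63], [-171.15, -9.14], [-177.46, 177.46]. Speed limits (degrees/s): [159.86, 159.86, 180, 180, 180, 180].

### API

Orientations are given as a 3x3 rotation matrix whose columns are the frame's x, y, z axes.
In Python, from station import r gives the robot as it stands.
- The arm moves only by the tool jog_arm, never from a script. Its argument "plan" is text: rows parted by semicolons, each of 7 numbers parted by spaces: the shift along the tool's x, y, z normalised to -1 to 1, where 1 is 0.025 m, then the turn, a rotation vector about the tool's x, y, z normalised to -1 to 1, where 1 is 8 degrees, then the closure, from -1 (fully open) to 1 (shut). A call has exactly 10 rows; each row shifts and turns the commanded pose from where the row before left it, along the tool's axes as they then stand; what a row does not reach is not made up. A row lasts 1/10 s, in which the tool goes at most 50 mm and 8.59 degrees, less where a joint would pass 70% of its speed; a pose out of reach is approached as far as the arm can. A call with a number of a shift or a turn outside -1 to 1 is refused whole. A call with a gripper value outside its range is refused whole. The fingers move at their own pace and stop on an object; the grip force is fixed at half the most. Time passes only in rows, so rows that do not move let the fingers close, or fill a call up. It gives the time, the measured TCP pose, the force, the opening and the grip force at its end, in the units of the state.
- r.sense(): the state, without advancing time (a new reading comes with each control period).
- r.capture(name): name is "scene" or "top" or "wrist"; returns (picture, depth): 384x512x3 uint8, red, green, blue; 384x512 float32, m along the optical axis (not along the pixel's ray), 0 where there is no reading.
- r.get_calibration(name): a dict with "mtx" (3x3 intrinsics, pixels), "distortion" ([k1, k2, p1, p2, k3] as OpenCV has them; the pictures are not rectified), "extrinsics" (4x4, takes a point from camera to world coordinates). Camera axes: x right, y up, looking along -z (the intrinsics and any distortion apply to the point x, -y, -z); pixel columns grow to the right and rows downward; lengths in m; the calibration is good to about 2 mm. A picture is of the moment at which its call begins: read the wrist's pose just before it. get_calibration takes no time and is no camera call; for the wrist camera it gives the pose at the moment of the call.
- r.finish_job(): hands the job in; it is judged then, once.
The state is a dict: "time_s": time; "joints": joint angles; "joint_velocities": joint speeds; "effort": joint torques, N m; "tcp_pos": TCP position; "ee_rot": TCP orientation; "wrist_force": force on the tool from outside, world axes, zero at the start; "moment": the same for the moment, N m; "gripper_width": opening from 0.0 (shut) to 1.0 (fully open); "gripper_force": force on a finger pad.
Only numpy, scipy, OpenCV 4.12 (cv2) and the standard library are available. Lean on these libraries where they do the work, as an engineer would, in place of code of your own. Each camera call takes 0.05 s, during which the arm holds its last target. There are 200 camera calls.

### The job

Lift the blue cheese dome off the board by its knob and set it down gently, upright and centred on the round cork mat. Then take the yellow cheese from the board and lay it flat on the platter of the scale, well within its edges; leave the red cheese where it lies and do not disturb the three small jars and the little bowl.

Things in the scene. Friction and masses are not known exactly. Their poses are not given: they have to be found in the camera images.
- dome: loose blue ceramic cheese dome, open below, rim 190 mm across, wall 5, 110 tall without knob, 0.3 to 0.65 kg; rests on the board over the cheeses. Origin: centre of its rim plane (underside), z up. Its top is flat to 40 mm from the axis. On it a round pale-wood knob: 34 mm in diameter from 127 to 147 mm above the origin, top at 151, on a neck 20 mm in diameter from 109 to 123
- knob (a point): the point on the dome's axis at the height to grip its knob, 138 mm above the dome's rim plane; moves with the dome. z up
- board: round dark-wood cheese board, 240 mm across, 18 mm thick, with a short stub of a handle at its edge (+y), fixed to the counter. Origin at the centre of its underside, z up; its top is 18 mm above the origin. Both cheeses and the dome stand on it
- mat: round cork mat, 260 mm across, 6 mm thick, fixed to the counter, empty. Origin at the centre of its underside, z up; its top is 6 mm above the origin
- scale: shop scale, fixed to the counter: grey base, square steel platter 200 by 200 mm on top, 75 mm above the counter, and a low black key panel (37 mm high) that sticks out 35 mm beyond the platter on its -x side. Origin at the centre of its underside, z up
- platter (a point): centre of the top face of the scale's flat steel platter (200 mm square, its edges along this point's x and y), 75 mm above the counter, z up
- yellow_cheese: small cheese wheel in yellow wax, 60 mm in diameter, 34 mm tall, edges bevelled 6 mm at top and bottom, about 0.11 kg; under the dome at the start, its centre about 88 mm from that of the red one (28 mm gap between them). Origin at the centre of its underside, z up
- red_cheese: small cheese wheel in red wax, otherwise the same as the yellow one, beside it under the dome. Origin at the centre of its underside, z up
- honey_jar: bystander, loose: small amber glass jar of honey with a brass-coloured lid, 56 across, 72 tall mm. Origin at the centre of its underside, z up
- olive_bowl: bystander, loose: small terracotta bowl, 58 across, 40 tall mm. Origin at the centre of its underside, z up
- jam_jar: bystander, loose: small amber glass jar with a red lid, 56 across, 75 tall mm. Origin at the centre of its underside, z up
- mustard_jar: bystander, loose: small yellow jar with a black lid, 56 across, 68 tall mm. Origin at the centre of its underside, z up
Not all that is in view belongs to the job. Of the things shaped like the dome, the blue one is meant.

How it is judged:
By the outcome, as a careful person would: the job done as asked, in the order asked, and still so for the second after the job is handed in, with the robot touching nothing.
It also fails if it takes over 64 s, if anything falls off the work surface, if the arm or the gripper's body presses on something with over 40 N, if the wrist force passes 120 N, or if a joint passes its speed limit or range.

## Working session

There is one attempt and no reset: what is moved stays moved. The work goes in short steps, Python scripts to look and compute and a tool call to move; the robot and the scene stay as the last step left them, time stands still between calls to the robot, and variables do not carry over. Pictures are saved under pics/ and viewed, at most 10 in all, crops included, and the job is handed in when it is done.

Besides the shell and the picture viewer there is one more tool, called after "Call:" in YAML: its name, and indented under it one key for each argument. jog_arm: Moves the arm, as the interface text tells. Scaled input: -1 to 1 covers 0.025 m each way for a shift and 8 degrees each way for a turn. Its arguments: {"type":"object","properties":{"plan":{"type":"string"}},"required":["plan"]}

```bash
mkdir -p pics; ls; cat > h.py <<'E'
import numpy as np, cv2
from station import r
def save(n,f):
    p,d=r.capture(n); cv2.imwrite(f'pics/{f}.png',p[:,:,::-1]); np.savez(f'pics/{f}.npz',p=p,d=d,K=C(n)['mtx'],D=C(n)['distortion'],E=C(n)['extrinsics']); return p,d
def C(n): return r.get_calibration(n)
def ray(f,u,v):
    z=np.load(f'pics/{f}.npz'); q=cv2.undistortPoints(np.array([[[u,v]]],float),np.array(z['K'],float),np.array(z['D'],float))[0,0]
    E=np.array(z['E']); return E[:3,3],E[:3,:3]@np.array([q[0],-q[1],-1.])
def at(f,u,v,zw):
    o,d=ray(f,u,v); return o+d*(zw-o[2])/d[2]
def dep(f,u,v):
    o,d=ray(f,u,v); z=np.load(f'pics/{f}.npz')['d']; w=z[int(v)-1:int(v)+2,int(u)-1:int(u)+2]; return o+d*np.median(w)
def tri(f1,p1,f2,p2):
    o1,d1=ray(f1,*p1);o2,d2=ray(f2,*p2)
    s=np.linalg.lstsq(np.c_[d1,-d2],o2-o1,rcond=None)[0]; a,b=o1+s[0]*d1,o2+s[1]*d2
    return (a+b)/2,np.linalg.norm(a-b)
def cloud(f):
    z=np.load(f'pics/{f}.npz'); d=z['d'];h,w=d.shape
    uv=np.stack(np.meshgrid(np.arange(w),np.arange(h)),-1).reshape(-1,1,2).astype(float)
    q=cv2.undistortPoints(uv,np.array(z['K'],float),np.array(z['D'],float))[:,0]
    c=np.c_[q[:,0],-q[:,1],-np.ones(len(q))]*d.reshape(-1,1); E=z['E']
    return (c@E[:3,:3].T+E[:3,3]).reshape(h,w,3)
E
python3 - <<'E'
from h import *
a,_=save('scene','s1'); b,_=save('top','t1')
s=r.sense(); print(s['tcp_pos'],np.round(s['ee_rot'],3),s['gripper_width'],s['time_s'])
for n in ('scene','top'):print(n,np.round(C(n)['extrinsics'],3).tolist())
E
```

```text
pics
[ 0.19219225 -0.59414369  0.22154699] [[-0.952 -0.308 -0.001]
 [-0.308  0.952  0.002]
 [ 0.     0.002 -1.   ]] 1.0018811196419883 0.1
scene [[0.005, -0.771, 0.637, 1.311], [1.0, -0.007, -0.016, -0.012], [0.017, 0.637, 0.77, 1.131], [0.0, 0.0, 0.0, 1.0]]
top [[-0.017, 0.989, -0.147, 0.236], [-1.0, -0.015, 0.01, -0.012], [0.008, 0.147, 0.989, 1.678], [0.0, 0.0, 0.0, 1.0]]
```

View pics/s1.png

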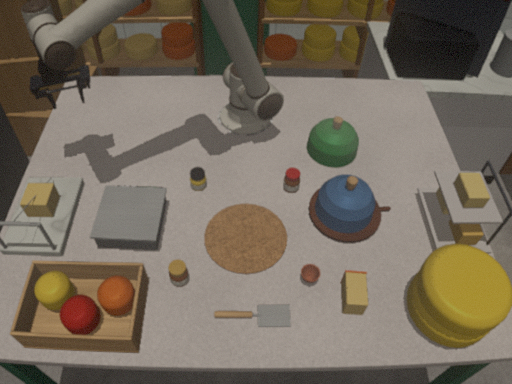

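View pics/t1.png

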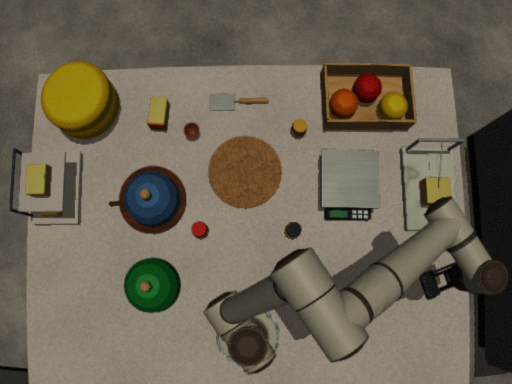

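Scene view: two dome shapes. The blue one is at (346,205) on the dark board with its handle stub, and the green one is at (333,142). The blue one fits the description. The mat is at (246,237), the scale at (130,217), mustard (198,178), jam (292,178), honey (178,272) and bowl (310,273). Top view: blue knob (145,194), mat (245,172), scale platter (350,179).

```bash
python3 - <<'E'
from h import *
a=cv2.imread('pics/s1.png');b=cv2.imread('pics/t1.png')
A=cv2.resize(a[160:250,300:400],(400,360),interpolation=3);B=cv2.resize(b[155:245,100:200],(400,360),interpolation=3)
cv2.imwrite('pics/c1.png',np.hstack([A,B]))
for f in('s1','t1'):
    X=cloud(f); p=np.load(f'pics/{f}.npz')['p']; hsv=cv2.cvtColor(p,cv2.COLOR_RGB2HSV)
    z=X[...,2]; V,U=np.mgrid[:384,:512]
    roi=(abs(U-346)<50)&(abs(V-205)<45) if f=='s1' else (abs(U-150)<45)&(abs(V-198)<45)
    k=roi&(z>.148); P=X[k]; print(f,'knob n',k.sum(),P.mean(0),P.min(0),P.max(0),'px',U[k].mean(),V[k].mean())
    blue=roi&(hsv[...,0]>95)&(hsv[...,0]<125)&(hsv[...,1]>90)&(z>.03)
    P=X[blue]; print(' dome',P.min(0),P.max(0))
    # mat: brown low region
    roi=(abs(U-246)<50)&(abs(V-237)<45) if f=='s1' else (abs(U-245)<45)&(abs(V-172)<45)
    m=roi&(hsv[...,1]>80)&(hsv[...,0]<20); n,l,st,ce=cv2.connectedComponentsWithStats(m.astype(np.uint8)); i=1+st[1:,4].argmax(); m=l==i
    c,_=cv2.findContours(m.astype(np.uint8),0,1); e=cv2.fitEllipse(max(c,key=len)); 
    q=X[m]; print(' mat',q[:,2].mean(),'bbox c',(q.min(0)+q.max(0))/2,np.ptp(q,0), 'ell',e[0],at(f,*e[0],.006))
    roi=(U>90)&(U<170)&(V>180)&(V<255) if f=='s1' else (U>310)&(U<390)&(V>140)&(V<225)
    m=roi&(z>.066)&(z<.09); pts=X[m][:,:2].astype(np.float32); print(' scale z',np.median(z[m]),cv2.minAreaRect(pts))
    names=dict(must=((198,178),(293,230)),jam=((292,178),(199,230)),honey=((178,270),(300,126)),bowl=((310,273),(191,131)))
    for nme,(s,t) in names.items():
        u,v=s if f=='s1' else t
        m=(abs(U-u)<16)&(abs(V-v)<18)&(z>.02); P=X[m]; print('  ',nme,((P.min(0)+P.max(0))/2)[:2].round(3),P[:,2].max().round(3),np.ptp(P,0)[:2].round(3))
E
```

```text
s1 knob n 147 [0.63519254 0.25422027 0.34859609] [ 0.45299925 -0.01183617  0.14805955] [1.3112664  0.33598601 1.13084267] px 351.25850340136054 185.26530612244898
 dome [ 0.41782459 -0.01183617  0.07795407] [1.3112664  0.38611916 1.13084267]
 mat 0.010953297356966778 bbox c [0.87528391 0.00147494 0.56347567] [0.87196498 0.25450732 1.13473401] ell (245.34095764160156, 238.3153839111328) [0.57667614 0.00087059 0.006     ]
 scale z 0.07582777645721028 ((0.5267512202262878, -0.3579844534397125), (0.2048482447862625, 0.2040688842535019), 87.65876007080078)
   must [ 0.823 -0.101] 1.131 [0.977 0.178]
   jam [0.825 0.085] 1.131 [0.973 0.194]
   honey [ 1.002 -0.115] 1.131 [0.618 0.206]
   bowl [0.998 0.101] 1.131 [0.626 0.227]
t1 knob n 128 [0.4044339  0.22313075 0.60462686] [ 0.23645643 -0.01211606  0.15241964] [0.4905829  0.33443138 1.67761448] px 145.328125 196.671875
 dome [ 0.23645643 -0.01211606  0.03047684] [0.55820105 0.40646733 1.67761448]
 mat 0.015673671503337375 bbox c [0.46908021 0.00137575 0.83385845] [0.46524756 0.25841951 1.68751206] ell (244.45901489257812, 171.538818359375) [0.57013739 0.00179124 0.006     ]
 scale z 0.07559326954584189 ((0.5293048620223999, -0.3566744327545166), (0.20042967796325684, 0.20038312673568726), 87.64068603515625)
   must [ 0.312 -0.098] 1.678 [0.15  0.172]
   jam [0.314 0.085] 1.678 [0.154 0.195]
   honey [ 0.489 -0.114] 1.678 [0.505 0.204]
   bowl [0.491 0.1  ] 1.678 [0.509 0.225]
```

View pics/c1.png

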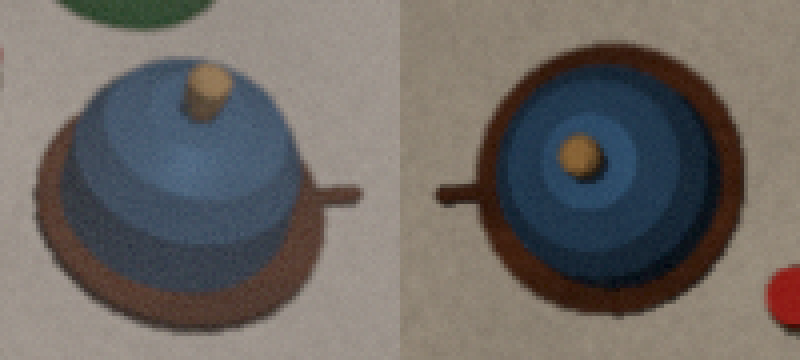

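The crop confirms the blue dome on the dark board. Its knob top is at about (352.2,178.5) in the scene view and (145.3,193.7) in the top view. I'll redo the numbers with the depth dropouts removed.

```bash
python3 - <<'E'
from h import *
print('tri knob',tri('s1',(352.2,178.5),'t1',(145.3,193.7)))
for f in('s1','t1'):
    X=cloud(f); L=np.load(f'pics/{f}.npz'); ok=L['d']>.1; hsv=cv2.cvtColor(L['p'],cv2.COLOR_RGB2HSV)
    X[~ok]=np.nan; z=X[...,2]; V,U=np.mgrid[:384,:512]
    roi=(abs(U-346)<50)&(abs(V-205)<45) if f=='s1' else (abs(U-150)<45)&(abs(V-198)<45)
    k=roi&(z>.158)&(z<.19); P=X[k]; print(f,'knob n',k.sum(),np.median(P,0),np.percentile(P,2,axis=0),np.percentile(P,98,axis=0))
    blue=roi&(hsv[...,0]>95)&(hsv[...,0]<125)&(hsv[...,1]>90)&ok&(z<.14)&(z>.015)
    P=X[blue]
    from scipy.optimize import least_squares
    t=blue&(z>.115)&(z<.14); print(' topface',np.median(X[t],0) if t.any() else 0,np.percentile(P,1,axis=0),np.percentile(P,99,axis=0))
    # board rim
    b=roi&(hsv[...,0]<15)&(hsv[...,1]>80)&(z>.01)&(z<.026); Q=X[b]; s=least_squares(lambda c:np.clip(np.hypot(*(Q[:,:2]-c).T)-.12,0,1),Q[:,:2].mean(0)).x; print(' board z',np.median(Q[:,2]),s, (np.percentile(Q,1,axis=0)+np.percentile(Q,99,axis=0))/2)
    roi=(abs(U-246)<50)&(abs(V-237)<45) if f=='s1' else (abs(U-245)<45)&(abs(V-172)<45)
    m=roi&(hsv[...,1]>80)&(hsv[...,0]<20)&ok; q=X[m]; lo,hi=np.percentile(q,.3,axis=0),np.percentile(q,99.7,axis=0); print(' mat',np.median(q[:,2]),(lo+hi)/2,hi-lo)
    for nme,(s,t) in dict(must=((198,178),(293,230)),jam=((292,178),(199,230)),honey=((178,270),(300,126)),bowl=((310,273),(191,131))).items():
        u,v=s if f=='s1' else t
        m=(abs(U-u)<16)&(abs(V-v)<18)&(z>.015)&(z<.1); P=X[m]; lo,hi=np.percentile(P,2,axis=0),np.percentile(P,98,axis=0);print('  ',nme,((hi+lo)/2)[:2].round(3),hi[2].round(3),(hi-lo)[:2].round(3))
E
```

```text
tri knob (array([0.471361  , 0.31755021, 0.17138166]), np.float64(0.0028528107381122904))
s1 knob n 94 [0.47556324 0.31632053 0.16899067] [0.45818944 0.30228139 0.15969565] [0.48758114 0.33382575 0.17408345]
 topface [0.50007456 0.30534087 0.12527048] [0.42509252 0.25638513 0.08229531] [0.55530923 0.37850062 0.13268375]
 board z 0.017944246785931317 [0.47620382 0.33415246] [0.49860334 0.33886328 0.01762375]
 mat 0.0066516936633590484 [0.56984085 0.00125829 0.0066523 ] [0.249558   0.24801444 0.01304288]
   must [ 0.362 -0.16 ] 0.074 [0.049 0.05 ]
   jam [0.368 0.154] 0.08 [0.048 0.049]
   honey [ 0.72  -0.189] 0.076 [0.046 0.049]
   bowl [0.713 0.187] 0.043 [0.053 0.053]
t1 knob n 86 [0.47344893 0.32023085 0.16925748] [0.45814489 0.30564173 0.16061183] [0.49008946 0.33368389 0.1758778 ]
 topface [0.46984651 0.31342087 0.12434401] [0.38366546 0.22933522 0.044453  ] [0.55118623 0.39759861 0.13484472]
 board z 0.01849639519695634 [0.47444801 0.33471184] [0.47563667 0.3393639  0.01848394]
 mat 0.0065562379226205 [0.57145829 0.00228871 0.00590046] [0.25291531 0.25168771 0.02217831]
   must [ 0.359 -0.157] 0.076 [0.048 0.048]
   jam [0.364 0.156] 0.082 [0.048 0.05 ]
   honey [ 0.715 -0.189] 0.08 [0.046 0.048]
   bowl [0.716 0.186] 0.046 [0.053 0.052]
```

Call:
jog_arm:
  plan: "-0.4 0.35 -0.1 0 0 0 -1;-0.9 0.73 -0.1 0 0 0 -1;-0.9 0.73 -0.1 0 0 0 -1;-0.9 0.73 -0.1 0 0 0 -1;-0.9 0.73 -0.1 0 0 0 -1;-0.9 0.73 -0.1 0 0 0 -1;-0.9 0.73 -0.1 0 0 0 -1;-0.9 0.73 -0.1 0 0 0 -1;-0.9 0.73 -0.1 0 0 0 -1;-0.9 0.73 -0.1 0 0 0 -1"

```text
time_s: 1.1
tcp_pos: [0.3417, -0.3627, 0.2477]
ee_rot: [[-0.951, -0.308, 0.0], [-0.308, 0.951, 0.0], [-0.0, 0.0, -1.0]]
wrist_force: [0.8, 0.1, 0.3]
gripper_width: 1.001
gripper_force: 0.0
```

Call:
jog_arm:
  plan: "-0.9 0.73 0 0 0 0 -1;-0.9 0.73 0 0 0 0 -1;-0.9 0.73 0 0 0 0 -1;-0.9 0.73 0 0 0 0 -1;-0.9 0.73 0 0 0 0 -1;-0.9 0.73 0 0 0 0 -1;-0.9 0.73 0 0 0 0 -1;-0.9 0.73 0 0 0 0 -1;-0.9 0.73 0 0 0 0 -1;-0.9 0.75 0 0 0 0 -1"

```text
time_s: 2.1
tcp_pos: [0.499, -0.1195, 0.2477]
ee_rot: [[-0.951, -0.308, 0.0], [-0.308, 0.951, 0.0], [-0.0, 0.0, -1.0]]
wrist_force: [0.3, 0.2, 0.3]
gripper_width: 1.004
gripper_force: 0.0
```

Call:
jog_arm:
  plan: "-0.22 0.85 0 0 0 0 -1;-0.22 0.85 0 0 0 0 -1;-0.22 0.85 0 0 0 0 -1;-0.22 0.85 0 0 0 0 -1;-0.22 0.85 0 0 0 0 -1;-0.22 0.85 0 0 0 0 -1;-0.22 0.85 0 0 0 0 -1;-0.22 0.85 0 0 0 0 -1;-0.22 0.85 0 0 0 0 -1;-0.22 0.85 0 0 0 0 -1"

```text
time_s: 3.1
tcp_pos: [0.485, 0.099, 0.2476]
ee_rot: [[-0.951, -0.308, -0.0], [-0.308, 0.951, 0.0], [0.0, 0.0, -1.0]]
wrist_force: [0.2, 1.0, 0.1]
gripper_width: 1.002
gripper_force: 0.0
```

Call:
jog_arm:
  plan: "-0.22 0.85 0 0 0 0 -1;-0.22 0.85 0 0 0 0 -1;-0.22 0.85 0 0 0 0 -1;-0.22 0.85 0 0 0 0 -1;-0.22 0.85 0 0 0 0 -1;-0.22 0.85 0 0 0 0 -1;-0.22 0.85 0 0 0 0 -1;-0.22 0.85 0 0 0 0 -1;-0.22 0.85 0 0 0 0 -1;-0.22 0.85 0 0 0 0 -1"

```text
time_s: 4.1
tcp_pos: [0.4723, 0.3183, 0.2476]
ee_rot: [[-0.951, -0.308, -0.0], [-0.308, 0.951, 0.0], [0.0, 0.0, -1.0]]
wrist_force: [-0.4, -0.3, 1.2]
gripper_width: 1.0
gripper_force: 0.0
```

```bash
python3 - <<'E'
from h import *
p,d=save('wrist','w1'); print(r.sense()['tcp_pos'],np.round(C('wrist')['extrinsics'],3).tolist())
X=cloud('w1');z=X[...,2]; k=(d>.03)&(z>.158)&(z<.2); P=X[k]; print(k.sum(),np.median(P,0),np.percentile(P,2,axis=0),np.percentile(P,98,axis=0))
E
```

```text
[0.47266729 0.32117529 0.24729778] [[-0.31, -0.922, -0.233, 0.41], [0.951, -0.3, -0.077, 0.3], [0.001, -0.245, 0.969, 0.408], [0.0, 0.0, 0.0, 1.0]]
1406 [0.47053039 0.32357716 0.16725551] [0.45640657 0.30907496 0.16114089] [0.48645317 0.33873927 0.1691161 ]
```

View pics/w1.png

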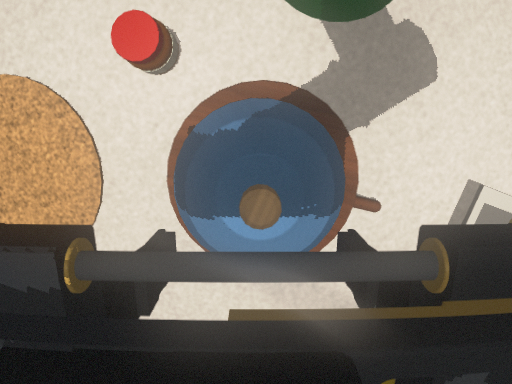

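The wrist view shows the knob at (260,207), and depth puts its top face at (0.471, 0.323, 0.168), consistent with 18 + 151 mm. The tool is within 2.5 mm of it. I'll descend 110 mm and grip.

Call:
jog_arm:
  plan: "0.04 0.1 0.4 0 0 0 -1;0 0 0.7 0 0 0 -1;0 0 0.7 0 0 0 -1;0 0 0.7 0 0 0 -1;0 0 0.7 0 0 0 -1;0 0 0.5 0 0 0 -1;0 0 0.4 0 0 0 -1;0 0 0.3 0 0 0 -1;0 0 0 0 0 0 -1;0 0 0 0 0 0 -1"

```text
time_s: 5.15
tcp_pos: [0.4715, 0.3192, 0.138]
ee_rot: [[-0.951, -0.308, 0.001], [-0.308, 0.951, 0.0], [-0.001, 0.0, -1.0]]
wrist_force: [0.1, 0.8, 0.6]
gripper_width: 0.999
gripper_force: 0.0
```

Call:
jog_arm:
  plan: "0 0 0 0 0 0 0.2;0 0 0 0 0 0 0.6;0 0 0 0 0 0 1;0 0 0 0 0 0 1;0 0 0 0 0 0 1;0 0 0 0 0 0 1;0 0 0 0 0 0 1;0 0 0 0 0 0 1;0 0 0 0 0 0 1;0 0 0 0 0 0 1"

```text
time_s: 6.15
tcp_pos: [0.4714, 0.3196, 0.1377]
ee_rot: [[-0.951, -0.308, 0.001], [-0.308, 0.951, 0.001], [-0.001, 0.001, -1.0]]
wrist_force: [-0.6, 1.7, -0.7]
gripper_width: 0.381
gripper_force: 30.0
```

Call:
jog_arm:
  plan: "0 0 -0.1 0 0 0 1;0 0 -0.2 0 0 0 1;0 0 -0.3 0 0 0 1;0 0 -0.4 0 0 0 1;0 0 -0.5 0 0 0 1;0 0 -0.6 0 0 0 1;0 0 -0.6 0 0 0 1;0 0 -0.6 0 0 0 1;0 0 -0.5 0 0 0 1;0 0 -0.2 0 0 0 1"

```text
time_s: 7.15
tcp_pos: [0.4717, 0.3195, 0.2398]
ee_rot: [[-0.951, -0.308, 0.002], [-0.308, 0.951, 0.002], [-0.003, 0.002, -1.0]]
wrist_force: [0.4, -0.3, -4.5]
gripper_width: 0.378
gripper_force: 30.0
```

```bash
python3 - <<'E'
from h import *
a,_=save('scene','s2');b,_=save('top','t2'); s=r.sense(); print(s['tcp_pos'],s['wrist_force'],s['gripper_width'])
cv2.imwrite('pics/c2.png',np.hstack([cv2.resize(a[110:260,280:430,::-1],(400,400),interpolation=3),cv2.resize(b[130:250,90:210,::-1],(400,400),interpolation=3)]))
E
```

```text
[0.47144191 0.31924983 0.23861939] [ 0.25232063  0.1573976  -4.46479316] 0.37609313132834465
```

View pics/c2.png

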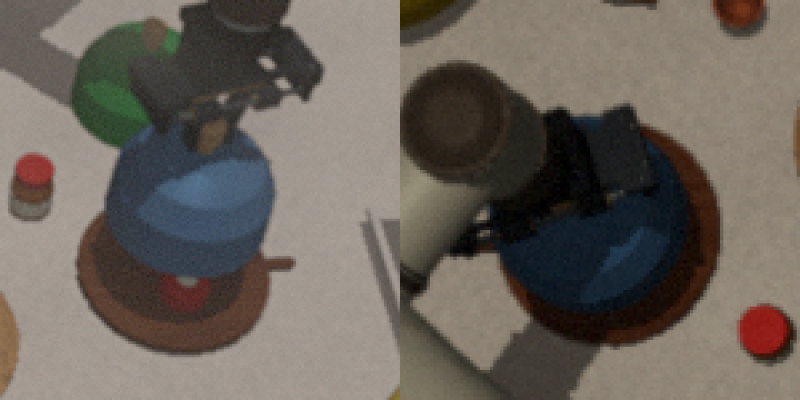

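The dome hangs upright, the red cheese shows on the board at about (349,219) in the scene view, and the 4.5 N load fits the dome's mass. Carrying it to above the mat.

Call:
jog_arm:
  plan: "0 -0.2 0 0 0 0 1;0 -0.4 0 0 0 0 1;0 -0.6 0 0 0 0 1;0.01 -0.78 0 0 0 0 1;0.01 -0.78 0 0 0 0 1;0.01 -0.78 0 0 0 0 1;0.01 -0.78 0 0 0 0 1;0.01 -0.78 0 0 0 0 1;0.01 -0.78 0 0 0 0 1;0.01 -0.78 0 0 0 0 1"

```text
time_s: 8.25
tcp_pos: [0.5208, 0.1578, 0.2372]
ee_rot: [[-0.952, -0.307, -0.001], [-0.307, 0.952, -0.001], [0.001, -0.0, -1.0]]
wrist_force: [0.7, 0.4, -4.5]
gripper_width: 0.372
gripper_force: 30.0
```

Call:
jog_arm:
  plan: "0.01 -0.78 0 0 0 0 1;0.01 -0.78 0 0 0 0 1;0.01 -0.78 0 0 0 0 1;0.01 -0.78 0 0 0 0 1;0.01 -0.78 0 0 0 0 1;0 -0.78 0 0 0 0 1;0 -0.78 0 0 0 0 1;0 -0.6 0 0 0 0 1;0 -0.4 0 0 0 0 1;0 -0.2 0 0 0 0 1"

```text
time_s: 9.25
tcp_pos: [0.5709, 0.0, 0.2373]
ee_rot: [[-0.952, -0.307, -0.001], [-0.307, 0.952, -0.0], [0.001, 0.0, -1.0]]
wrist_force: [0.2, 0.6, -5.0]
gripper_width: 0.374
gripper_force: 30.0
```

```bash
python3 - <<'E'
from h import *
s=r.sense(); print(s['tcp_pos'],s['wrist_force'],s['gripper_width'],np.round(s['ee_rot'],3))
a,_=save('scene','s3');b,_=save('top','t3')
for f in('s3','t3'):
    X=cloud(f); L=np.load(f'pics/{f}.npz'); ok=L['d']>.1; hsv=cv2.cvtColor(L['p'],cv2.COLOR_RGB2HSV);z=X[...,2]
    m=ok&(hsv[...,0]>95)&(hsv[...,0]<125)&(hsv[...,1]>90)&(z<.25)&(abs(X[...,1])<.15)&(abs(X[...,0]-.57)<.15)
    P=X[m]; print(f,m.sum(),np.percentile(P,1,axis=0),np.percentile(P,99,axis=0))
for n,c in(('red',((0,8),(170,180))),('yellow',((20,32),))):
  for f in('s3','t3'):
    X=cloud(f); L=np.load(f'pics/{f}.npz'); ok=L['d']>.1; hsv=cv2.cvtColor(L['p'],cv2.COLOR_RGB2HSV);z=X[...,2]
    h=hsv[...,0]; m=ok&(hsv[...,1]>110)&(z>.03)&(z<.09)&(np.hypot(X[...,0]-.475,X[...,1]-.322)<.11)&np.any([(h>=a)&(h<=b) for a,b in c],0)
    P=X[m]
    if len(P): t=P[P[:,2]>.045]; print(n,f,len(P),'ztop',np.median(t[:,2]),'xy',np.median(t,0)[:2],((np.percentile(t,2,axis=0)+np.percentile(t,98,axis=0))/2)[:2],np.ptp(t,0))
cv2.imwrite('pics/c3.png',np.hstack([cv2.resize(a[110:290,200:400,::-1],(400,360),interpolation=3),cv2.resize(b[130:250,90:290,::-1],(400,240),interpolation=3).repeat(1,0) if 0 else cv2.resize(b[110:290,90:290,::-1],(400,360),interpolation=3)]))
E
```

```text
[5.70854260e-01 2.91310967e-05 2.37320348e-01] [ 0.23147311  0.55990462 -4.99479842] 0.37373458081128025 [[-0.952 -0.307 -0.001]
 [-0.307  0.952 -0.   ]
 [ 0.001  0.    -1.   ]]
s3 1081 [ 0.54930612 -0.05095306  0.17641095] [0.65961706 0.08072729 0.23099556]
t3 1360 [ 0.48185888 -0.08363733  0.13328797] [0.59187029 0.07372751 0.23278191]
red s3 222 ztop 0.05059492354898165 xy [0.52532408 0.32639081] [0.51823541 0.32791754] [0.0601657  0.05570526 0.01216356]
red t3 219 ztop 0.05150104541530065 xy [0.51897915 0.32859439] [0.5201635  0.32872207] [0.05974451 0.06079706 0.02012801]
yellow s3 202 ztop 0.05134313720150052 xy [0.43603224 0.32298123] [0.43012211 0.3259835 ] [0.05732468 0.05715578 0.01326257]
yellow t3 205 ztop 0.05189618943275143 xy [0.42972887 0.32492002] [0.43110722 0.32503034] [0.05585918 0.05590851 0.01890449]
```

View pics/c3.png

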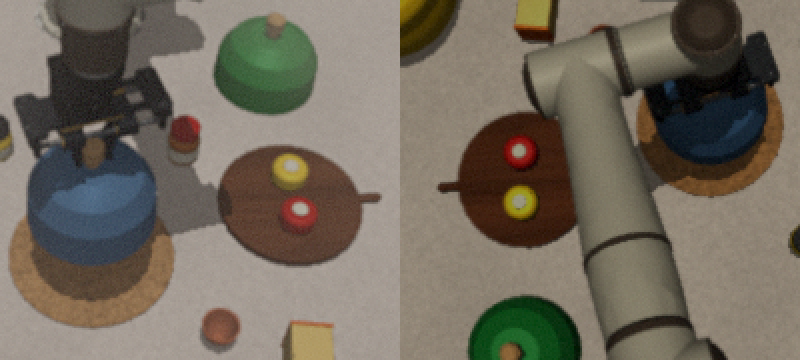

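The dome hangs centred over the mat: mat centre (0.5705, 0.0018), TCP (0.571, 0.000). The board shows yellow at (0.4305, 0.3255) and red at (0.519, 0.328), tops 0.052, spacing 88 mm as stated. Lowering gently.

Call:
jog_arm:
  plan: "0 0.07 0.2 0 0 0 1;0 0 0.5 0 0 0 1;0 0 0.6 0 0 0 1;0 0 0.7 0 0 0 1;0 0 0.7 0 0 0 1;0 0 0.5 0 0 0 1;0 0 0.4 0 0 0 1;0 0 0.3 0 0 0 1;0 0 0.2 0 0 0 1;0 0 0.05 0 0 0 1"

```text
time_s: 10.35
tcp_pos: [0.5703, 0.0029, 0.1335]
ee_rot: [[-0.951, -0.308, -0.0], [-0.308, 0.951, -0.0], [0.0, -0.0, -1.0]]
wrist_force: [-0.9, -0.1, -5.2]
gripper_width: 0.38
gripper_force: 30.0
```

Call:
jog_arm:
  plan: "0 0 0.05 0 0 0 1;0 0 0.05 0 0 0 1;0 0 0.05 0 0 0 1;0 0 0.05 0 0 0 1;0 0 0.03 0 0 0 1;0 0 0.03 0 0 0 1;0 0 0 0 0 0 1;0 0 0 0 0 0 1;0 0 0 0 0 0 1;0 0 0 0 0 0 1"

```text
time_s: 11.35
tcp_pos: [0.5703, 0.0029, 0.1273]
ee_rot: [[-0.951, -0.308, 0.0], [-0.308, 0.951, 0.0], [-0.0, -0.0, -1.0]]
wrist_force: [0.5, -0.3, -3.5]
gripper_width: 0.377
gripper_force: 30.0
```

Call:
jog_arm:
  plan: "0 0 0.03 0 0 0 1;0 0 0.03 0 0 0 1;0 0 0 0 0 0 1;0 0 0 0 0 0 1;0 0 0 0 0 0 1;0 0 0 0 0 0 1;0 0 0 0 0 0 1;0 0 0 0 0 0 1;0 0 0 0 0 0 1;0 0 0 0 0 0 1"

```text
time_s: 12.35
tcp_pos: [0.5703, 0.0029, 0.1258]
ee_rot: [[-0.951, -0.308, -0.0], [-0.308, 0.951, -0.0], [0.0, 0.0, -1.0]]
wrist_force: [0.4, 0.3, -4.2]
gripper_width: 0.377
gripper_force: 30.0
```

Call:
jog_arm:
  plan: "0 0 0.03 0 0 0 1;0 0 0 0 0 0 1;0 0 0 0 0 0 1;0 0 0.03 0 0 0 1;0 0 0 0 0 0 1;0 0 0 0 0 0 1;0 0 0 0 0 0 1;0 0 0 0 0 0 1;0 0 0 0 0 0 1;0 0 0 0 0 0 1"

```text
time_s: 13.35
tcp_pos: [0.5703, 0.003, 0.1255]
ee_rot: [[-0.951, -0.308, 0.001], [-0.308, 0.951, -0.0], [-0.001, -0.0, -1.0]]
wrist_force: [-5.2, 1.6, 5.4]
gripper_width: 0.377
gripper_force: 30.0
```

Contact felt at +5 N. Easing off slightly and opening.

Call:
jog_arm:
  plan: "0 0 -0.02 0 0 0 1;0 0 0 0 0 0 0.6;0 0 0 0 0 0 0.2;0 0 0 0 0 0 -0.2;0 0 0 0 0 0 -0.6;0 0 0 0 0 0 -1;0 0 0 0 0 0 -1;0 0 0 0 0 0 -1;0 0 0 0 0 0 -1;0 0 0 0 0 0 -1"

```text
time_s: 14.35
tcp_pos: [0.5704, 0.0029, 0.1248]
ee_rot: [[-0.951, -0.308, 0.0], [-0.308, 0.951, 0.0], [-0.0, -0.0, -1.0]]
wrist_force: [-0.0, -0.6, 0.0]
gripper_width: 0.941
gripper_force: 0.0
```

Call:
jog_arm:
  plan: "0 0 -0.1 0 0 0 -1;0 0 -0.3 0 0 0 -1;0 0 -0.6 0 0 0 -1;0 0 -0.8 0 0 0 -1;0 0 -0.8 0 0 0 -1;0 0 -0.8 0 0 0 -1;0 0 -0.6 0 0 0 -1;0 0 -0.3 0 0 0 -1;0 0 0 0 0 0 -1;0 0 0 0 0 0 -1"

```text
time_s: 15.35
tcp_pos: [0.5699, 0.0029, 0.2318]
ee_rot: [[-0.952, -0.308, -0.001], [-0.308, 0.952, 0.0], [0.001, 0.0, -1.0]]
wrist_force: [0.0, 0.7, -0.8]
gripper_width: 0.998
gripper_force: 0.0
```

```bash
python3 - <<'E'
from h import *
s=r.sense(); R=np.array(s['ee_rot']); print(s['tcp_pos'],s['wrist_force'],s['gripper_width'],s['joints'],np.round(R,3))
p,d=save('wrist','w4'); save('scene','s4'); save('top','t4')
X=cloud('w4');z=X[...,2]; k=(d>.03)&(z>.145)&(z<.17)&(np.hypot(X[...,0]-.57,X[...,1])<.04); P=X[k]; print('knob',k.sum(),np.median(P,0),np.percentile(P,2,axis=0),np.percentile(P,98,axis=0))
hsv=cv2.cvtColor(p,cv2.COLOR_RGB2HSV); m=(d>.03)&(z<.02)&(hsv[...,0]<22)&(hsv[...,1]>90)&(np.hypot(X[...,0]-.57,X[...,1])<.2); P=X[m]; print('mat',np.percentile(P,.5,axis=0),np.percentile(P,99.5,axis=0))
for n,c in(('red',((0,8),(170,180))),('yellow',((20,32),))):
  for f in('s4','t4'):
    X=cloud(f); L=np.load(f'pics/{f}.npz'); ok=L['d']>.1; hsv=cv2.cvtColor(L['p'],cv2.COLOR_RGB2HSV);z=X[...,2]
    h=hsv[...,0]; m=ok&(hsv[...,1]>110)&(z>.03)&(z<.09)&(np.hypot(X[...,0]-.475,X[...,1]-.322)<.11)&np.any([(h>=a)&(h<=b) for a,b in c],0)
    t=X[m]; t=t[t[:,2]>.045] 
    if len(t): print(n,f,'ztop',np.median(t[:,2]),((np.percentile(t,2,axis=0)+np.percentile(t,98,axis=0))/2)[:2])
T=np.array([.4305,.3255]); y=np.array([.519,.328])-T; y=np.array([-y[1],y[0],0])/np.linalg.norm(y); print('want y',y,'turn about tool z deg',np.degrees(np.arctan2(y@R[:,0],y@R[:,1])))
D=np.r_[T,.24]-s['tcp_pos']; print('tool units',R.T@D/.025)
E
```

```text
[0.56986036 0.0029151  0.23175625] [ 0.0447585   0.7009359  -0.81970085] 0.997707644050753 [ 1.65638067e+01  1.63378068e+01 -6.60164041e+00 -2.77296448e-02
 -6.71120240e+01 -8.86420169e+01] [[-0.952 -0.308 -0.001]
 [-0.308  0.952  0.   ]
 [ 0.001  0.    -1.   ]]
knob 1456 [0.5692059  0.00276803 0.15516957] [ 0.55514209 -0.01176824  0.14779595] [0.58525223 0.01787808 0.1570416 ]
mat [ 0.44306891 -0.12479143  0.00250829] [0.68218241 0.127824   0.0067947 ]
red s4 ztop 0.0510905421392851 [0.51848206 0.3282993 ]
red t4 ztop 0.05196940856538135 [0.51904721 0.32897487]
yellow s4 ztop 0.051282886996614874 [0.43005159 0.32606895]
yellow t4 ztop 0.05089300301067645 [0.43137881 0.32657333]
want y [-0.02823732  0.99960125  0.        ] turn about tool z deg -16.292904526395617
tool units [ 1.33624209 13.99254136 -0.32203166]
```

View pics/w4.png

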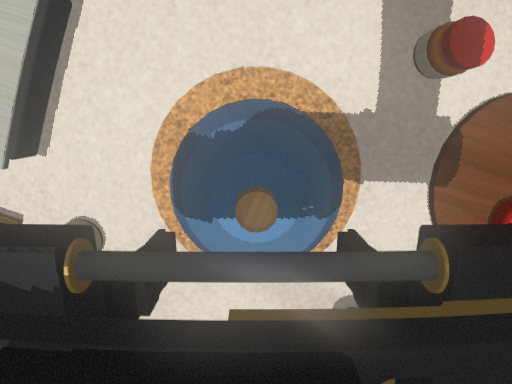

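The dome stands upright on the mat. Its knob is at (256,208) in the wrist view, which gives (0.570, 0.003) with the top at 0.156, so it is centred within 2 mm. Now to the yellow cheese.

Call:
jog_arm:
  plan: "0.07 0.4 -0.05 0 0 0 -1;0.07 0.7 -0.05 0 0 0 -1;0.07 0.85 0 0 0 0 -1;0.07 0.85 0 0 0 0 -1;0.07 0.85 0 0 0 0 -1;0.07 0.85 0 0 0 0 -1;0.07 0.85 0 0 0 0 -1;0.07 0.85 0 0 0 0 -1;0.07 0.85 0 0 0 0 -1;0.07 0.85 0 0 0 0 -1"

```text
time_s: 16.5
tcp_pos: [0.4919, 0.1865, 0.2346]
ee_rot: [[-0.951, -0.308, -0.001], [-0.308, 0.951, -0.0], [0.001, -0.0, -1.0]]
wrist_force: [1.1, -0.5, -0.5]
gripper_width: 1.003
gripper_force: 0.0
```

Call:
jog_arm:
  plan: "0.08 0.85 0 0 0 0 -1;0.08 0.85 0 0 0 0 -1;0.08 0.85 0 0 0 0 -1;0.08 0.85 0 0 0 0 -1;0.08 0.85 0 0 0 0 -1;0.08 0.85 0 0 0 0 -1;0.08 0.7 0 0 0 0 -1;0.06 0.32 0 0 0 0 -1;0 0 0 0 0 1 -1;0 0 0 0 0 1 -1"

```text
time_s: 17.5
tcp_pos: [0.4305, 0.3264, 0.2346]
ee_rot: [[-1.0, -0.029, -0.0], [-0.029, 1.0, -0.001], [0.001, -0.001, -1.0]]
wrist_force: [-0.5, 0.9, 0.2]
gripper_width: 1.001
gripper_force: 0.0
```

```bash
python3 - <<'E'
from h import *
s=r.sense(); R=np.array(s['ee_rot']); print(s['tcp_pos'],np.round(R,3),s['joints'])
p,d=save('wrist','w5')
X=cloud('w5');z=X[...,2]; hsv=cv2.cvtColor(p,cv2.COLOR_RGB2HSV); h=hsv[...,0]
for n,c in(('red',((0,8),(170,180))),('yellow',((20,35),))):
    m=(d>.03)&(z>.046)&(z<.06)&(np.hypot(X[...,0]-.475,X[...,1]-.322)<.11)&np.any([(h>=a)&(h<=b) for a,b in c],0)&(hsv[...,1]>100)
    t=X[m]; print(n,len(t),np.median(t,0),(np.percentile(t,1,axis=0)+np.percentile(t,99,axis=0))/2,np.ptp(t,0)) if len(t) else print(n,0)
    if n=='yellow': T=((np.percentile(t,1,axis=0)+np.percentile(t,99,axis=0))/2)[:2]
m=(d>.03)&(z<.03)&(z>.01)&(hsv[...,1]>70)&(np.hypot(X[...,0]-.475,X[...,1]-.33)<.1); print('board z',np.median(z[m]))
print('tool units',R.T@(np.r_[T,.022]-s['tcp_pos'])/.025)
E
```

```text
[0.4304795  0.32638052 0.23455008] [[-1.    -0.029 -0.   ]
 [-0.029  1.    -0.001]
 [ 0.001 -0.001 -1.   ]] [ 5.43721499e+01  1.33008331e+01 -1.03668661e+01 -4.32807941e-03
 -6.63753509e+01 -1.42735394e+02]
red 592 [0.5003364  0.32869841 0.05026602] [0.49940748 0.32892947 0.04930748] [0.02276807 0.05363047 0.00692688]
yellow 1660 [0.42764861 0.32837985 0.0505055 ] [0.43006335 0.32803349 0.04936151] [0.057146   0.05746673 0.00722499]
board z 0.017027349005328152
tool units [0.01041645 0.07129453 8.50197127]
```

View pics/w5.png

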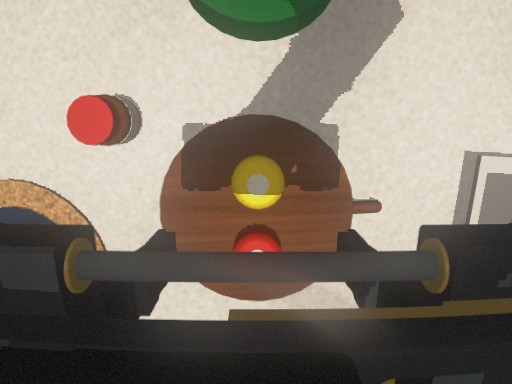

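The wrist view shows yellow at (258,182), centred between the fingers, with red at (258,245) off to the side of the closing line. Descending 8.5 units.

Call:
jog_arm:
  plan: "0 0.06 0.5 0 0 0 -1;0 0 0.8 0 0 0 -1;0 0 0.8 0 0 0 -1;0 0 0.8 0 0 0 -1;0 0 0.8 0 0 0 -1;0 0 0.8 0 0 0 -1;0 0 0.8 0 0 0 -1;0 0 0.7 0 0 0 -1;0 0 0.6 0 0 0 -1;0 0 0.6 0 0 0 -1"

```text
time_s: 18.55
tcp_pos: [0.4306, 0.327, 0.0532]
ee_rot: [[-0.999, -0.036, -0.001], [-0.036, 0.999, -0.001], [0.001, -0.001, -1.0]]
wrist_force: [-0.2, -1.2, -0.0]
gripper_width: 0.998
gripper_force: 0.0
```

Call:
jog_arm:
  plan: "0 0 0.5 0 0 0 -1;0 0 0.4 0 0 0 -1;0 0 0.25 0 0 0 -1;0 0 0.1 0 0 0 -1;0 0 0 0 0 0 -1;0 0 0 0 0 0 -0.5;0 0 0 0 0 0 0;0 0 0 0 0 0 0.5;0 0 0 0 0 0 1;0 0 0 0 0 0 1"

```text
time_s: 19.55
tcp_pos: [0.4311, 0.3279, 0.0238]
ee_rot: [[-0.999, -0.034, 0.0], [-0.034, 0.999, 0.0], [-0.0, 0.0, -1.0]]
wrist_force: [0.1, -0.6, 0.6]
gripper_width: 0.674
gripper_force: 30.0
```

Call:
jog_arm:
  plan: "0 0 0 0 0 0 1;0 0 0 0 0 0 1;0 0 0 0 0 0 1;0 0 0 0 0 0 1;0 0 0 0 0 0 1;0 0 0 0 0 0 1;0 0 -0.05 0 0 0 1;0 0 -0.1 0 0 0 1;0 0 -0.2 0 0 0 1;0 0 -0.3 0 0 0 1"

```text
time_s: 20.55
tcp_pos: [0.4307, 0.3273, 0.0397]
ee_rot: [[-0.999, -0.033, -0.001], [-0.033, 0.999, -0.001], [0.001, -0.001, -1.0]]
wrist_force: [0.4, -0.5, -0.8]
gripper_width: 0.673
gripper_force: 30.0
```

Held at 58.6 mm. Lifting and carrying above dome height to the scale.

Call:
jog_arm:
  plan: "0 0 -0.5 0 0 0 1;0 0 -0.7 0 0 0 1;0 0 -0.9 0 0 0 1;0 0 -0.9 0 0 0 1;0 0 -0.9 0 0 0 1;0 0 -0.9 0 0 0 1;0 0 -0.9 0 0 0 1;0 -0.3 -0.9 0 0 0 1;0 -0.5 -0.8 0 0 0 1;0 -0.8 -0.6 0 0 0 1"

```text
time_s: 21.55
tcp_pos: [0.4325, 0.288, 0.2423]
ee_rot: [[-0.999, -0.035, 0.002], [-0.035, 0.999, 0.002], [-0.002, 0.002, -1.0]]
wrist_force: [0.1, 0.7, -1.9]
gripper_width: 0.675
gripper_force: 30.0
```

Call:
jog_arm:
  plan: "-0.1 -0.92 0 0 0 0 1;-0.1 -0.92 0 0 0 0 1;-0.1 -0.92 0 0 0 0 1;-0.1 -0.92 0 0 0 0 1;-0.1 -0.92 0 0 0 0 1;-0.1 -0.92 0 0 0 0 1;-0.1 -0.92 0 0 0 0 1;-0.1 -0.92 0 0 0 0 1;-0.1 -0.92 0 0 0 0 1;-0.1 -0.92 0 0 0 0 1"

```text
time_s: 22.55
tcp_pos: [0.4648, 0.0577, 0.2409]
ee_rot: [[-0.999, -0.034, 0.001], [-0.034, 0.999, 0.001], [-0.001, 0.001, -1.0]]
wrist_force: [-0.2, 0.2, -1.8]
gripper_width: 0.676
gripper_force: 30.0
```

Call:
jog_arm:
  plan: "-0.1 -0.92 0 0 0 0 1;-0.1 -0.92 0 0 0 0 1;-0.1 -0.92 0 0 0 0 1;-0.1 -0.92 0 0 0 0 1;-0.1 -0.92 0 0 0 0 1;-0.1 -0.92 0 0 0 0 1;-0.1 -0.92 0 0 0 0 1;-0.1 -0.92 0 0 0 0 1;-0.1 -0.92 0 0 0 0 1;-0.1 -0.92 0 0 0 0 1"

```text
time_s: 23.55
tcp_pos: [0.4975, -0.1712, 0.2409]
ee_rot: [[-0.999, -0.033, 0.001], [-0.033, 0.999, 0.0], [-0.001, 0.0, -1.0]]
wrist_force: [-0.5, 0.2, -0.7]
gripper_width: 0.676
gripper_force: 30.0
```

Call:
jog_arm:
  plan: "-0.1 -0.92 0 0 0 0 1;-0.1 -0.92 0 0 0 0 1;-0.1 -0.92 0 0 0 0 1;-0.1 -0.92 0 0 0 0 1;-0.1 -0.92 0 0 0 0 1;-0.1 -0.92 0 0 0 0 1;-0.1 -0.92 0 0 0 0 1;-0.1 -0.6 0 0 0 0 1;-0.1 -0.3 0 0 0 0 1;-0.1 -0.16 0 0 0 0 1"

```text
time_s: 24.55
tcp_pos: [0.529, -0.3571, 0.24]
ee_rot: [[-0.999, -0.033, 0.0], [-0.033, 0.999, 0.0], [-0.0, 0.0, -1.0]]
wrist_force: [0.4, 0.2, -0.4]
gripper_width: 0.675
gripper_force: 30.0
```

```bash
python3 - <<'E'
from h import *
s=r.sense(); R=np.array(s['ee_rot']); print(s['tcp_pos'],np.round(R,3),s['gripper_width'],s['wrist_force'])
p,d=save('wrist','w6')
X=cloud('w6');z=X[...,2]; m=(d>.03)&(z>.066)&(z<.085)&(abs(X[...,0]-.528)<.13)&(abs(X[...,1]+.357)<.13); t=X[m]; print('platter',np.median(z[m]),np.percentile(t,1,axis=0),np.percentile(t,99,axis=0))
print('tool units',R.T@(np.array([.528,-.357,.0815])-s['tcp_pos'])/.025)
E
```

```text
[ 0.52900668 -0.35714564  0.24000244] [[-0.999 -0.033  0.   ]
 [-0.033  0.999  0.   ]
 [-0.     0.    -1.   ]] 0.6752724556112648 [ 0.44507757  0.18986547 -0.38090219]
platter 0.07385368207786441 [ 0.42964094 -0.45506922  0.07211632] [ 0.58491635 -0.25826622  0.07557875]
tool units [4.06462467e-02 5.78117928e-03 6.34009531e+00]
```

View pics/w6.png

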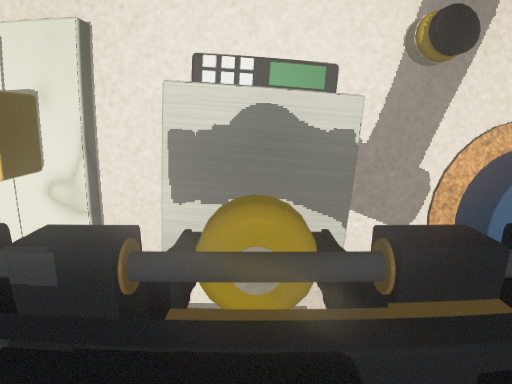

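The cheese hangs over the middle of the platter, whose edges span x 0.43 to ~0.63 and y -0.455 to -0.258. Lowering it, the last few mm slowly.

Call:
jog_arm:
  plan: "0 0 0.4 0 0 0 1;0 0 0.7 0 0 0 1;0 0 0.8 0 0 0 1;0 0 0.8 0 0 0 1;0 0 0.8 0 0 0 1;0 0 0.8 0 0 0 1;0 0 0.7 0 0 0 1;0 0 0.5 0 0 0 1;0 0 0.3 0 0 0 1;0 0 0.2 0 0 0 1"

```text
time_s: 25.6
tcp_pos: [0.529, -0.3565, 0.0893]
ee_rot: [[-0.999, -0.034, -0.0], [-0.034, 0.999, 0.0], [0.0, 0.0, -1.0]]
wrist_force: [0.3, -0.2, -0.9]
gripper_width: 0.675
gripper_force: 30.0
```

Call:
jog_arm:
  plan: "0 0 0.08 0 0 0 1;0 0 0.06 0 0 0 1;0 0 0.05 0 0 0 1;0 0 0.04 0 0 0 1;0 0 0.04 0 0 0 1;0 0 0.03 0 0 0 1;0 0 0 0 0 0 1;0 0 0 0 0 0 1;0 0 0 0 0 0 1;0 0 0 0 0 0 1"

```text
time_s: 26.6
tcp_pos: [0.5291, -0.3569, 0.0824]
ee_rot: [[-0.999, -0.034, 0.0], [-0.034, 0.999, -0.0], [-0.0, -0.0, -1.0]]
wrist_force: [0.5, -0.1, -0.8]
gripper_width: 0.677
gripper_force: 30.0
```

Call:
jog_arm:
  plan: "0 0 0.03 0 0 0 1;0 0 0 0 0 0 1;0 0 0 0 0 0 1;0 0 0.02 0 0 0 1;0 0 0 0 0 0 1;0 0 0 0 0 0 1;0 0 0 0 0 0 1;0 0 0 0 0 0 1;0 0 0 0 0 0 1;0 0 0 0 0 0 1"

```text
time_s: 27.6
tcp_pos: [0.529, -0.3568, 0.0811]
ee_rot: [[-0.999, -0.034, 0.0], [-0.034, 0.999, -0.0], [-0.0, -0.0, -1.0]]
wrist_force: [0.3, -0.5, -0.9]
gripper_width: 0.673
gripper_force: 30.0
```

Call:
jog_arm:
  plan: "0 0 0.02 0 0 0 1;0 0 0 0 0 0 1;0 0 0 0 0 0 1;0 0 0.02 0 0 0 1;0 0 0 0 0 0 1;0 0 0 0 0 0 1;0 0 0 0 0 0 1;0 0 0 0 0 0 1;0 0 0 0 0 0 1;0 0 0 0 0 0 1"

```text
time_s: 28.6
tcp_pos: [0.5291, -0.3569, 0.0808]
ee_rot: [[-0.999, -0.034, 0.0], [-0.034, 0.999, -0.0], [-0.0, -0.0, -1.0]]
wrist_force: [-1.4, 2.3, 5.6]
gripper_width: 0.677
gripper_force: 30.0
```

Contact at about 5.6 N. Releasing, then retreating straight up.

Call:
jog_arm:
  plan: "0 0 -0.01 0 0 0 0.4;0 0 0 0 0 0 0.1;0 0 0 0 0 0 -0.2;0 0 0 0 0 0 -0.6;0 0 0 0 0 0 -1;0 0 0 0 0 0 -1;0 0 0 0 0 0 -1;0 0 0 0 0 0 -1;0 0 0 0 0 0 -1;0 0 0 0 0 0 -1"

```text
time_s: 29.6
tcp_pos: [0.529, -0.3569, 0.0802]
ee_rot: [[-0.999, -0.034, -0.0], [-0.034, 0.999, 0.0], [0.0, 0.0, -1.0]]
wrist_force: [-0.2, 0.1, 0.2]
gripper_width: 0.995
gripper_force: 0.0
```

Call:
jog_arm:
  plan: "0 0 -0.1 0 0 0 -1;0 0 -0.3 0 0 0 -1;0 0 -0.6 0 0 0 -1;0 0 -0.8 0 0 0 -1;0 0 -0.9 0 0 0 -1;0 0 -0.9 0 0 0 -1;0 0 -0.9 0 0 0 -1;0 0 -0.7 0 0 0 -1;0 0 -0.4 0 0 0 -1;0 0 0 0 0 0 -1"

```text
time_s: 30.6
tcp_pos: [0.5297, -0.3572, 0.2224]
ee_rot: [[-0.999, -0.034, 0.004], [-0.034, 0.999, -0.002], [-0.004, -0.002, -1.0]]
wrist_force: [0.3, 0.2, 0.5]
gripper_width: 1.001
gripper_force: 0.0
```

```bash
python3 - <<'E'
from h import *
s=r.sense(); print(s['tcp_pos'],s['gripper_width'],s['wrist_force'],s['time_s'])
p,d=save('wrist','w7'); a,_=save('scene','s7'); 
X=cloud('w7');z=X[...,2]; hsv=cv2.cvtColor(p,cv2.COLOR_RGB2HSV)
m=(d>.03)&(z>.09)&(z<.13)&(hsv[...,1]>100)&(hsv[...,0]>18)&(hsv[...,0]<35); t=X[m]; print('yellow',np.median(t,0),(np.percentile(t,1,axis=0)+np.percentile(t,99,axis=0))/2,np.ptp(t,0))
u=t[t[:,2]>.104]; A=np.c_[u[:,:2],np.ones(len(u))]; print('top plane slope',np.linalg.lstsq(A,u[:,2],rcond=None)[0][:2])
cv2.imwrite('pics/c7.png',np.hstack([cv2.resize(p[:,:,::-1],(400,300)),cv2.resize(a[100:330,60:400,::-1],(400,300),interpolation=3)]))
E
```

```text
[ 0.52970934 -0.35722678  0.22242835] 1.0011751252612986 [0.26807975 0.24756461 0.4925766 ] 30.6
yellow [ 0.52237792 -0.35645988  0.10572865] [ 0.52625219 -0.35658711  0.10068512] [0.0589916  0.05787485 0.01854264]
top plane slope [0.00018424 0.00244497]
```

View pics/c7.png

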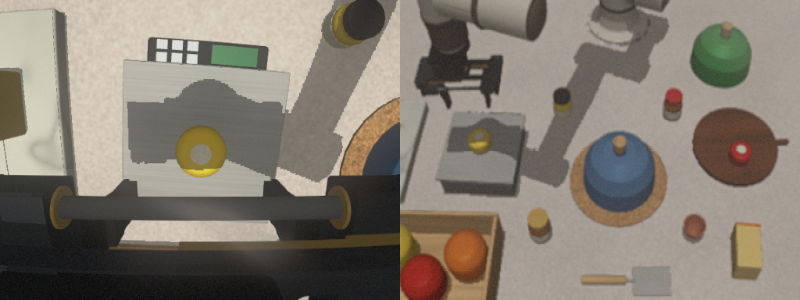

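The yellow cheese lies flat at the platter's centre, the blue dome is upright and centred on the mat, and the red cheese, jars and bowl are where they were. The arm is clear, so I'm handing in.

```bash
python3 -c "
from station import r
print(r.finish_job())"
```

```text
the job is handed in; nothing more can be done
None
```

The job is handed in at about 31 s of the 64 s allowed: the blue dome stands upright on the cork mat, within about 2 mm of centre, and the yellow cheese lies flat at the middle of the scale platter; the red cheese, the three jars and the bowl looked undisturbed in the last picture.

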